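Lock the gas module's cover with its quarter-turn stud

TASK

Fasten the white cover of the gas module: take the red winged stud out of its holder, line its foot up with the empty slot in the cover, push it through until its flange lies flush on the cover, and turn it a quarter turn (either way) so that its foot locks crosswise under the slot. Leave it there, let go, and leave the blue and the yellow stud in their holders.

Things in the scene. Friction and masses are not known exactly. Their poses are not given: they have to be found in the camera images.
- red_wing (a point): Red wing of the loose stud to use (sizes in mm). Wing 44 long x 14 thick, 40 high, on a round steel flange 56 wide, 5 thick; below it a 12 thick neck and a bar foot 40 x 12, parallel to the wing, reaching 28 under the flange's underside. This point: on the axis, at grip height: 28 above the flange's underside, 17 below the wing's top; x along wing, z up. 0.12 kg. Upright, flange 36 above the table; lift 30+ to clear.
- slot (a point): Centre of the empty slot (mm), at the top face of the fixed grey module's white cover, 60 above the table. Slot 50 long (x) x 22 wide (y), cover 10 thick, hollow for 44 below, z up. The foot enters with the wing along x within 10 degrees; with the flange down it is 6 clear below and turns freely, no stops: locked across. Cover 200 x 240; a red stud already locked stands 120 away at -y, 45 high.
- blue_wing (a point): Blue-winged stud, a bystander shaped like the red one, with the same point and axes. Each of the three loose studs stands with its flange on its own fixed aluminium holder, a block 80 x 70 x 36 mm high with a slot for the foot in its top. The three holders may stand in any order.
- yellow_wing (a point): Yellow-winged stud, the other bystander, shaped like the red one, in a like holder, with the same point and axes.
Mind the look-alikes: they are no part of the job. What is shaped like the part that bears red_wing but orange is not meant.

How it is judged:
By the outcome, as a careful person would: the job done as asked, in the order asked, and still so for the second after the job is handed in, with the robot touching nothing.
It also fails if it takes over 40 s, if anything falls off the work surface, if the arm or the gripper's body presses on something with over 40 N, if the wrist force passes 120 N, or if a joint passes its speed limit or range.

ROBOT

A 7-joint arm with a two-finger parallel gripper is mounted at the origin on the work surface. World frame = base frame: x ahead of the robot, y to its left, z up, the work surface at z = 0. Lengths are in m, angles in rad, forces in N, time in s.
With the tool pointing down it reaches from about 0.35 to 0.9 m from the base axis. Payload 7.2 kg.
Tool frame: the origin (TCP) lies at the very end of the fingers, on their centre line; the grasp point (between the pads) lies 19 mm behind it; z points along the fingers, y is the direction in which the jaws open and shut (so a half turn about z gives the same grasp; the last joint's range is limited). The gripper opens to 85 mm and grips with 20 to 120 N. Pads are 22 mm wide; open, the fingers measure 114 mm over their backs; the gripper's body (76 mm by 85 mm) begins 54 mm behind the grasp point. The pads swing forward as they close: fully open they stand 13 mm farther back than shut.
Start: joints at [-1.367, 0.411, -0.013, 1.596, 0.006, 1.134, -0.082], TCP at [0.168, 0.602, 0.198] pointing down, gripper open.
Joint ranges: [-2.95, 2.95], [-0.29, 1.99], [-1.47, 1.44], [0.14, 2.54], [-1.03, 4.17], [0.13, 1.85], [-2.86, 2.86]. Speed limits (rad/s): [2.39, 2.39, 3.01, 3.01, 3.14, 3.14, 3.14].

INTERFACE

Orientations are given as a 3x3 rotation matrix whose columns are the frame's x, y, z axes.
In Python, from station import * gives the robot as it stands.
- The arm moves only by the tool servo_tool, never from a script. Its argument "rows" is one flat list of numbers, 7 for each row, row after row: the turn, a rotation vector about the tool's x, y, z in rad, then the shift along the tool's x, y, z in m, then the closure, from 0 (fully open) to 1 (shut). In form: [wx, wy, wz, dx, dy, dz, claw, wx, wy, wz, dx, dy, dz, claw, ...]. A call has 1 to 8 rows; each row is the pose to reach, as a shift and turn from the pose measured when the call began, along the tool's axes at that moment; what a row does not reach only later rows make up. A row lasts 1/10 s, in which the tool goes at most 50 mm and 8.59 degrees, less where a joint would pass 70% of its speed; a pose out of reach is approached as far as the arm can. A call with a gripper value outside its range is refused whole. The fingers move at their own pace and stop on an object; the grip force is fixed at half the most. Time passes only in rows, so rows that repeat a pose let the fingers close. It gives the time, the measured TCP pose, the force and the opening at its end, in the units of the state.
- state(): the state, without advancing time (a new reading comes with each control period).
- read_camera(name): name is "scene" or "top"; returns the picture (384x512x3 uint8, red, green, blue); there is no depth.
- camera_model(name): a dict with "K" (3x3 intrinsics, pixels), "k1" (the pictures are not rectified: a ray, as slopes to the right and down, at radius r is drawn at 1 + k1 r^2 times it, then the intrinsics apply), "R" (3x3) and "t" (3): a world point X has camera coordinates R X + t. Camera axes: x right, y down, z forward; pixel columns grow to the right and rows downward; lengths in m; the calibration is good to about 2 mm. A picture is of the moment at which its call begins. camera_model takes no time and is no camera call.
- sign_off(): hands the job in, once; it reports no verdict.
The state is a dict: "clock": time; "q": joint angles; "qd": joint speeds; "effort": joint torques, N m; "ee_pos": TCP position; "orientation": TCP orientation; "contact_force": force on the tool from outside, world axes, zero at the start; "ft_torque": the same for the moment, N m; "gripper_width": opening from 0.0 (shut) to 1.0 (fully open).
Only numpy, scipy, OpenCV 4.12 (cv2) and the standard library are available. Lean on these libraries where they do the work, as an engineer would, in place of code of your own. Each camera call takes 0.05 s, during which the arm holds its last target.

## Working session

There is one attempt and no reset: what is moved stays moved. The work goes in short steps, Python scripts to look and compute and a tool call to move; the robot and the scene stay as the last step left them, time stands still between calls to the robot, and variables do not carry over. Pictures are saved under pics/ and viewed, and the job is handed in when it is done.

Besides the shell and the picture viewer there is one more tool, called after "Emit:" in YAML: its name, and indented under it one key for each argument. servo_tool: Moves the arm, as the interface text tells. Its arguments: {"type":"object","properties":{"rows":{"type":"array"}},"required":["rows"]}

```bash
mkdir -p pics; ls; python3 - <<'E'
from station import *
import cv2
s=state(); print(s)
for n in("scene","top"):
    im=read_camera(n); cv2.imwrite(f"pics/{n}0.png",cv2.cvtColor(im,cv2.COLOR_RGB2BGR))
    print(n,camera_model(n))
E
```

```text
pics
{'clock': 0.0, 'q': array([-1.36720282,  0.41192117, -0.01268648,  1.5970363 ,  0.00561306,
        1.13430932, -0.082143  ]), 'qd': array([ 0.00117594,  0.00068484,  0.00088443,  0.00022786,  0.00019705,
       -0.00115248,  0.0003456 ]), 'effort': array([-1.57434886e-03, -6.00625062e+01,  6.80935252e-01, -2.99420875e+01,
        1.36713529e-02,  1.04381726e-02,  3.48064020e-05]), 'ee_pos': array([0.167703  , 0.60151051, 0.19754318]), 'orientation': array([[-9.63308085e-01,  2.68397915e-01, -3.05139861e-04],
       [ 2.68398053e-01,  9.63306749e-01, -1.60990863e-03],
       [-1.38152832e-04, -1.63273694e-03, -9.99998658e-01]]), 'contact_force': array([0.13042456, 0.33932134, 0.20154668]), 'ft_torque': array([-0.02575783,  0.02718824,  0.04394829]), 'gripper_width': 0.999799089208206}
scene {'K': array([[365.83247837,   0.        , 260.62582602],
       [  0.        , 365.83247837, 190.4278136 ],
       [  0.        ,   0.        ,   1.        ]]), 'k1': -0.07141710794030695, 'R': array([[ 0.4752573 ,  0.87977848, -0.01096947],
       [ 0.493202  , -0.27671138, -0.82473183],
       [-0.72861669,  0.38654966, -0.56541761]]), 't': array([-0.35341259, -0.19778376,  1.24407917])}
top {'K': array([[390.63780477,   0.        , 256.01706369],
       [  0.        , 390.63780477, 189.39404644],
       [  0.        ,   0.        ,   1.        ]]), 'k1': -0.003784690601477056, 'R': array([[-0.01533666, -0.99974772,  0.0164097 ],
       [-0.99253881,  0.01323658, -0.12120854],
       [ 0.12096076, -0.0181462 , -0.99249142]]), 't': array([0.0593067 , 0.61298498, 0.93036564])}
```

View pics/scene0.png

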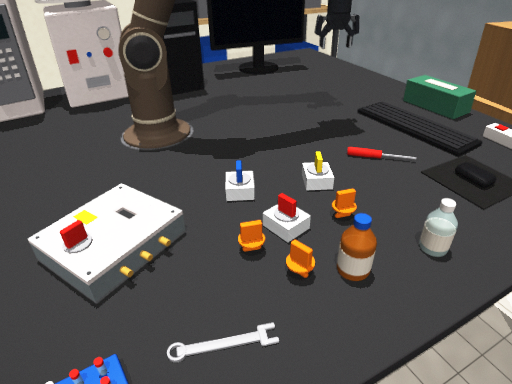

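View pics/top0.png

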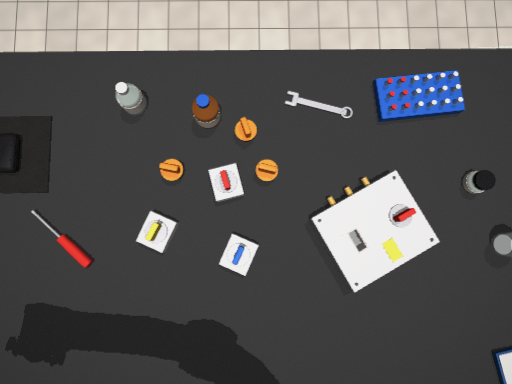

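Candidates for the red stud:
- Red wing in the holder: top (226,180), scene (287,205). This matches the description.
- Red stud already locked in the cover: top (403,215), scene (75,235). Not this one.
- Orange look-alikes: top (246,129), (266,170), (171,169). Not these.
- Red screwdriver: top (75,250). Not this one.

I'll check the choice in a close crop.

```bash
cat > h.py <<'E'
import numpy as np,cv2
from station import *
def und(n,p):
    m=camera_model(n);K=m["K"]
    d=np.array([m["k1"],0,0,0,0.])
    return cv2.undistortPoints(np.float64(p).reshape(-1,1,2),K,d,).reshape(-1,2)
def ray(n,p,z):
    m=camera_model(n);u=und(n,p);R,t=m["R"],m["t"]
    c=-R.T@t; D=np.c_[u,np.ones(len(u))]@R
    return c+D*((z-c[2])/D[:,2])[:,None]
def proj(n,X):
    m=camera_model(n);r=cv2.Rodrigues(m["R"])[0]
    return cv2.projectPoints(np.float64(X).reshape(-1,1,3),r,m["t"],m["K"],np.array([m["k1"],0,0,0,0.]))[0].reshape(-1,2)
def crop(im,x0,y0,x1,y1,s,name):
    c=cv2.resize(im[y0:y1,x0:x1],None,fx=s,fy=s,interpolation=cv2.INTER_CUBIC);cv2.imwrite(name,c)
E
python3 - <<'E'
from h import *
t=cv2.imread("pics/top0.png");s=cv2.imread("pics/scene0.png")
a=cv2.resize(t[155:211,195:259],None,fx=6,fy=6,interpolation=2)
b=cv2.resize(t[212:268,328:392],None,fx=6,fy=6,interpolation=2)
cv2.imwrite("pics/c0.png",np.hstack([a,b]))
a=cv2.resize(s[185:245,250:320],None,fx=5,fy=5,interpolation=2)
b=cv2.resize(s[185:245,90:160],None,fx=5,fy=5,interpolation=2)
cv2.imwrite("pics/c1.png",np.hstack([a,b]))
def blob(m,p):
    n,l,st,c=cv2.connectedComponentsWithStats(m.astype(np.uint8)); i=np.argmin(np.linalg.norm(c[1:]-p,axis=1))+1
    return l==i
for nm,im,p in(("top",t,(226,180)),("scene",s,(287,205))):
    h=cv2.cvtColor(im,cv2.COLOR_BGR2HSV)
    red=((h[...,0]<6)|(h[...,0]>174))&(h[...,1]>150)&(h[...,2]>60)
    m=blob(red,p); ys,xs=np.nonzero(m); print(nm,m.sum(),xs.mean(),ys.mean(),xs.min(),xs.max(),ys.min(),ys.max())
    box=cv2.minAreaRect(np.c_[xs,ys].astype(np.float32));print(box)
    if nm=="top":
        bx=cv2.boxPoints(box);print(ray(nm,bx,.081))
        cv2.imwrite("pics/mred.png",cv2.resize(h[165:200,205:245,2],None,fx=8,fy=8,interpolation=0))
    # value listing for slot
h=cv2.cvtColor(t,cv2.COLOR_BGR2GRAY);
dark=(h<150); 
m=blob(dark,(358,240));ys,xs=np.nonzero(m);print(m.sum(),xs.mean(),ys.mean());box=cv2.minAreaRect(np.c_[xs,ys].astype(np.float32));print(box);print(ray("top",cv2.boxPoints(box),.06), ray("top",[box[0]],.06))
E
```

```text
top 93 225.05376344086022 179.752688172043 221 229 171 189
((224.9500274658203, 179.84999084472656), (18.657434463500977, 5.0596442222595215), 71.56504821777344)
[[0.65156402 0.13703511 0.081     ]
 [0.65526693 0.12564548 0.081     ]
 [0.61274767 0.11197008 0.081     ]
 [0.60909396 0.12330891 0.081     ]]
scene 325 286.6523076923077 204.4276923076923 278 296 193 216
((286.30572509765625, 204.4394989013672), (23.623374938964844, 16.919443130493164), 28.610462188720703)
101 359.56435643564356 241.78217821782178
((357.28460693359375, 240.1230926513672), (20.837833404541016, 8.558396339416504), 60.2551155090332)
[[ 0.50239205 -0.16855005  0.06      ]
 [ 0.51222803 -0.18688462  0.06      ]
 [ 0.4689312  -0.20967467  0.06      ]
 [ 0.45921607 -0.19139515  0.06      ]] [[ 0.48563346 -0.18914671  0.06      ]]
```

View pics/c0.png

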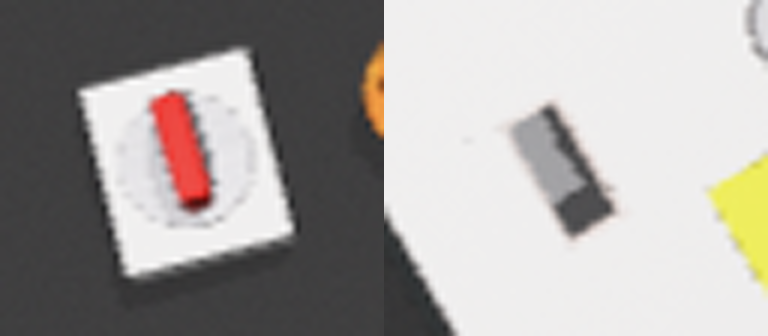

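View pics/c1.png

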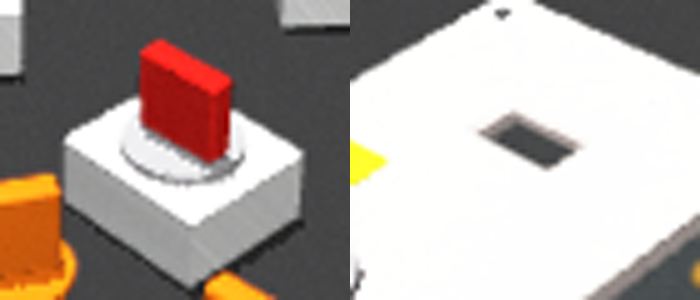

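The crop confirms it: the red wing in a white holder at top (225,180), with its long axis in image about 72°. The empty slot is at top (357,240). Next I'll refine both in the two views.

```bash
cat > m.py <<'E'
from h import *
def sub(im,x0,y0,x1,y1,f,seed,s=8):
    c=cv2.resize(im[y0:y1,x0:x1],None,fx=s,fy=s,interpolation=cv2.INTER_CUBIC)
    m=f(c).astype(np.uint8); n,l,st,cc=cv2.connectedComponentsWithStats(m)
    q=((np.array(seed)-[x0,y0]+.5)*s-.5).astype(int); i=l[q[1],q[0]]; assert i>0,seed
    cn=max(cv2.findContours((l==i).astype(np.uint8),0,1)[0],key=len).reshape(-1,2)
    return (cn+.5)/s-.5+[x0,y0]
gray=lambda c:cv2.cvtColor(c,cv2.COLOR_BGR2GRAY)
def redf(c): 
    h=cv2.cvtColor(c,cv2.COLOR_BGR2HSV);return ((h[...,0]<6)|(h[...,0]>174))&(h[...,1]>130)&(h[...,2]>150)
def rect(n,cn,z):
    X=ray(n,cn,z)[:,:2]; b=cv2.minAreaRect((X*1000).astype(np.float32)); p=cv2.boxPoints(b)
    e=p[1]-p[0];g=p[2]-p[1]; L=e if np.hypot(*e)>np.hypot(*g) else g
    return np.round(b[0],1),np.round(b[1],1),round(float(np.degrees(np.arctan2(L[1],L[0]))%180),1)
E
python3 - <<'E'
from m import *
t=cv2.imread("pics/top0.png");s=cv2.imread("pics/scene0.png")
cn=sub(t,328,212,392,268,lambda c:gray(c)<195,(358,240));print("slot top",rect("top",cn,.06))
cn=sub(s,90,185,160,245,lambda c:gray(c)<215,(126,213));print("slot scene",rect("scene",cn,.06))
# cover
cn=sub(t,300,160,450,300,lambda c:gray(c)>150,(350,220),4);print("cover top",rect("top",cn,.06))
cn=sub(t,195,155,259,211,redf,(225,180));print("wing top",rect("top",cn,.081))
cn=sub(t,195,155,259,211,lambda c:gray(c)>140,(215,175));print("holder top",rect("top",cn,.036))
h=cv2.cvtColor(s,cv2.COLOR_BGR2HSV)
cn=sub(s,250,185,320,245,lambda c:redf(c)&(c[...,2]>215),(288,197))
b=cv2.minAreaRect(cn.astype(np.float32));print(cv2.boxPoints(b))
for z in(.081,): print("wing scene",rect("scene",cn,z))
E
```

```text
slot top (array([ 486. , -189.1]), array([51.1, 25.9]), 30.2)
slot scene (array([ 489.8, -192.6]), array([49.3, 21.4]), 28.5)
cover top (array([ 510.1, -233.3]), array([201.9, 242. ]), 118.6)
wing top (array([634.1, 125. ]), array([43.3, 13.7]), 16.3)
holder top (array([634.4, 125.6]), array([82. , 72.1]), 13.8)
[[277.6672  195.55542]
 [279.82962 191.61221]
 [295.7264  200.3298 ]
 [293.564   204.27301]]
wing scene (array([637.5, 121.9]), array([43.5, 13.9]), 16.1)
```

```bash
cat > go.py <<'E'
import sys
from h import *
from scipy.spatial.transform import Rotation as Ro
# args: x y z yaw_of_tool_y(deg)
def go(x,y,z,yaw):
    s=state();R=s["orientation"];a=np.radians(yaw)
    Y=np.array([np.cos(a),np.sin(a),0]);Z=np.array([0,0,-1.]);T=np.c_[np.cross(Y,Z),Y,Z]
    w=Ro.from_matrix(R.T@T).as_rotvec();d=R.T@(np.array([x,y,z])-s["ee_pos"])
    print("w",w.round(4),"d",d.round(4),"claw open",round(s["gripper_width"],3),"t",s["clock"],"F",s["contact_force"].round(1))
    print("pos",s["ee_pos"].round(4),"yaw",np.degrees(np.arctan2(R[1,1],R[0,1])).round(2),"q",s["q"].round(2))
if __name__=="__main__": go(*map(float,sys.argv[1:]))
E
python3 go.py .6358 .1235 .198 -73.8
```

```text
w [-4.0000e-04  1.9000e-03  2.5871e+00] d [-5.793e-01 -3.348e-01  2.000e-04] claw open 0.999 t 0.1 F [ 0.2  0.4 -0.6]
pos [0.1677 0.6016 0.1976] yaw 74.43 q [-1.37  0.41 -0.01  1.6   0.01  1.13 -0.08]
```

Emit:
servo_tool:
  rows: [0,0.002,0.32,-0.072,-0.042,0,0.3,0,0.002,0.65,-0.145,-0.084,0,0.3,0,0.002,0.97,-0.217,-0.126,0,0.3,0,0.002,1.29,-0.29,-0.167,0,0.3,0,0.002,1.6,-0.362,-0.209,0,0.3,0,0.002,1.94,-0.434,-0.251,0,0.3,0,0.002,2.26,-0.507,-0.293,0,0.3,0,0.002,2.587,-0.579,-0.335,0,0.3]

```text
clock: 0.9
ee_pos: [0.4483, 0.3142, 0.198]
orientation: [[-0.093, 0.996, -0.001], [0.996, 0.093, 0.0], [0.0, -0.001, -1.0]]
contact_force: [0.4, 0.8, 0.4]
gripper_width: 0.703
```

```bash
python3 go.py .6358 .1235 .14 -73.8
```

```text
w [-1.3000e-03  7.0000e-04  1.3811e+00] d [-0.2073  0.169   0.0577] claw open 0.703 t 0.9 F [0.4 0.8 0.4]
pos [0.4483 0.3142 0.198 ] yaw 5.33 q [-0.99  0.28  0.36  1.81 -0.11  1.07 -0.49]
```

Emit:
servo_tool:
  rows: [0,0,0.15,-0.03,0.024,0,0.3,0,0,0.3,-0.06,0.049,0,0.3,0,0,0.45,-0.09,0.073,0,0.3,0,0,0.6,-0.12,0.098,0,0.3,0,0,0.75,-0.15,0.122,0,0.3,0,0,0.9,-0.18,0.147,0,0.3,0,0,1.05,-0.207,0.169,0,0.3,0,0,1.2,-0.207,0.169,0,0.3]

```text
clock: 1.7
ee_pos: [0.6382, 0.1179, 0.1975]
orientation: [[0.897, 0.441, -0.0], [0.441, -0.897, -0.003], [-0.002, 0.003, -1.0]]
contact_force: [-0.6, -0.5, -0.4]
gripper_width: 0.701
```

```bash
python3 go.py .6358 .1235 .14 -73.8
```

```text
w [0.0032 0.0012 0.1745] d [ 0.0004 -0.0062  0.0575] claw open 0.701 t 1.7 F [-0.6 -0.5 -0.4]
pos [0.6382 0.1179 0.1975] yaw -63.8 q [-0.72  0.52  0.68  1.57 -0.34  1.18 -1.08]
```

Emit:
servo_tool:
  rows: [0.003,0.001,0.13,0,-0.006,0.03,0.3,0.003,0.001,0.1745,0,-0.006,0.0575,0.3,0.003,0.001,0.1745,0,-0.006,0.0575,0.3,0.003,0.001,0.1745,0,-0.006,0.0575,0.3]

```text
clock: 2.1
ee_pos: [0.6353, 0.1231, 0.1399]
orientation: [[0.96, 0.281, -0.001], [0.281, -0.96, -0.001], [-0.002, 0.001, -1.0]]
contact_force: [0.6, 0.1, 0.7]
gripper_width: 0.699
```

```bash
python3 go.py .6358 .1235 .048 -73.8; python3 - <<'E'
from m import *
s=cv2.cvtColor(read_camera("scene"),cv2.COLOR_RGB2BGR);t=cv2.cvtColor(read_camera("top"),cv2.COLOR_RGB2BGR)
a=cv2.resize(s[120:260,220:360],None,fx=3,fy=3,interpolation=2);b=cv2.resize(t[110:250,155:295],None,fx=3,fy=3,interpolation=2)
cv2.imwrite("pics/a1.png",np.hstack([a,b]))
E
```

```text
w [0.0006 0.0015 0.0017] d [ 0.0007 -0.0003  0.0919] claw open 0.699 t 2.1 F [0.6 0.1 0.7]
pos [0.6353 0.1231 0.1399] yaw -73.7 q [-0.73  0.58  0.69  1.64 -0.41  1.08 -1.21]
```

View pics/a1.png

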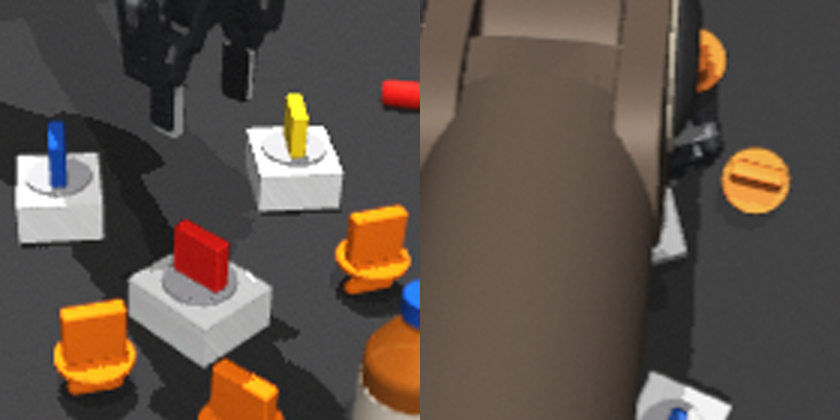

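The scene view shows the open fingers above the red wing, tips near scene px (276,162) and (299,152), on either side of it. Descending.

Emit:
servo_tool:
  rows: [0,0.001,0,0.0005,0,0.03,0.3,0,0.001,0,0.0005,0,0.055,0.3,0,0.001,0,0.0005,0,0.075,0.3,0,0.001,0,0.0005,0,0.09,0.3,0,0.001,0,0.0005,0,0.092,0.3,0,0.001,0,0.0005,0,0.092,0.3]

```text
clock: 2.8
ee_pos: [0.6376, 0.1232, 0.0503]
orientation: [[0.96, 0.28, 0.004], [0.28, -0.96, 0.001], [0.004, 0.0, -1.0]]
contact_force: [0.1, -0.6, 0.3]
gripper_width: 0.701
```

Emit:
servo_tool:
  rows: [0,0,0,0,0,0,0.6,0,0,0,0,0,0,0.8,0,0,0,0,0,0,1,0,0,0,0,0,0,1,0,0,0,0,0,0,1,0,0,0,0,0,0,1,0,0,0,0,0,0,1]

```text
clock: 3.5
ee_pos: [0.6376, 0.1232, 0.0502]
orientation: [[0.96, 0.28, 0.003], [0.28, -0.96, 0.001], [0.003, 0.0, -1.0]]
contact_force: [0.6, -0.9, 0.1]
gripper_width: 0.002
```

```bash
python3 go.py .6358 .1235 .16 -73.8
```

```text
w [ 0.0004 -0.0034  0.0015] d [-0.0012 -0.0007 -0.1098] claw open 0.002 t 3.5 F [ 0.6 -0.9  0.1]
pos [0.6376 0.1232 0.0502] yaw -73.71 q [-0.69  0.68  0.63  1.7  -0.48  0.92 -1.15]
```

The gripper shut completely, so the wing wasn't between the jaws. I'll look before doing anything else.

```bash
python3 - <<'E'
from m import *
s=cv2.cvtColor(read_camera("scene"),cv2.COLOR_RGB2BGR)
a=cv2.resize(s[130:250,210:370],None,fx=5,fy=5,interpolation=2)
cv2.imwrite("pics/a2.png",a);print(proj("scene",[[.6376,.1232,.0502],[.6376,.1232,.064]]))
E
```

```text
[[286.92326906 209.28223946]
 [287.11492121 204.20821454]]
```

View pics/a2.png

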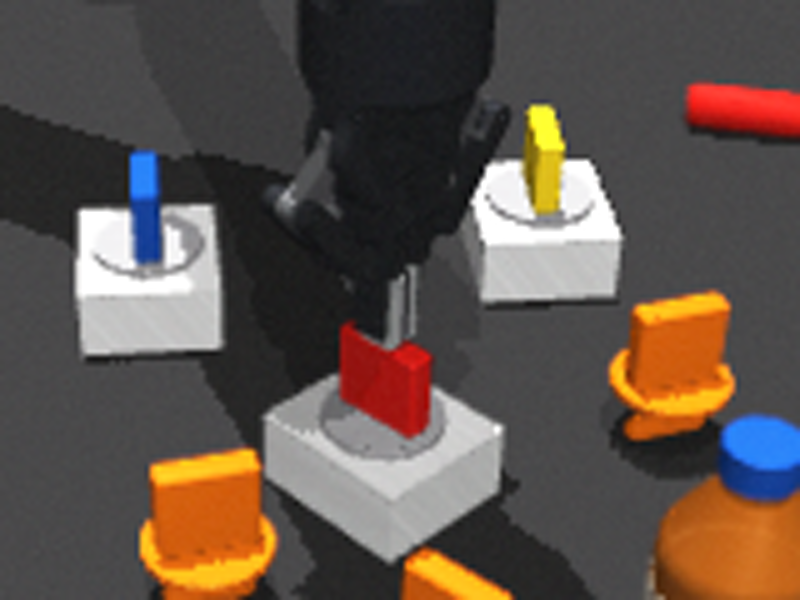

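```bash
python3 - <<'E'
from m import *
s=cv2.cvtColor(read_camera("scene"),cv2.COLOR_RGB2BGR)
o=cv2.imread("pics/scene0.png")
f=lambda i:cv2.resize(i[165:225,262:312],None,fx=8,fy=8,interpolation=0)
cv2.imwrite("pics/a3.png",np.hstack([f(s),f(o)]))
print(ray("scene",[(288.4,199)],.081),ray("scene",[(288.4,199)],.0502))
cn=sub(s,250,185,320,245,redf,(288,206));print(cn.min(0),cn.max(0))
cn=sub(o,250,185,320,245,redf,(288,206));print(cn.min(0),cn.max(0))
E
```

```text
[[0.64236305 0.12285588 0.081     ]] [[0.60654677 0.14636076 0.0502    ]]
[277.6875 194.9375] [295.5625 216.5625]
[277.5625 192.4375] [295.8125 216.4375]
```

View pics/a3.png

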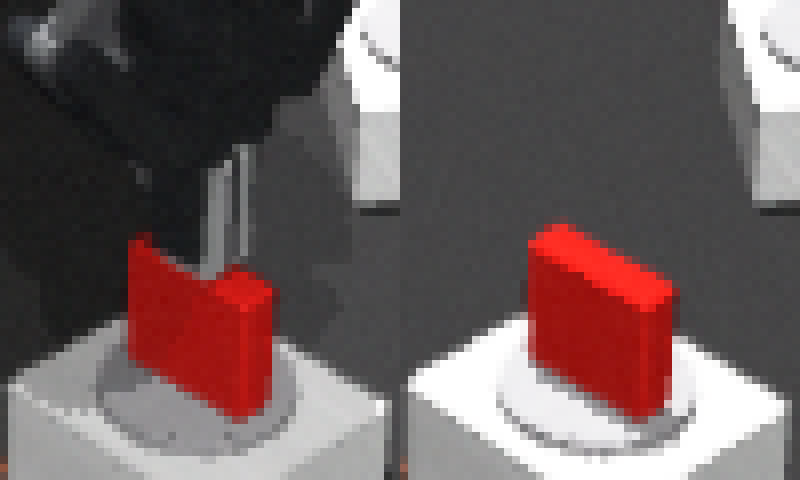

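The closed fingertips (px 288,199) stop at the wing's top face. They cover part of that face with no contact force. So the real tips sit about 30 mm higher than the reported TCP (z 0.050), and nothing was disturbed. I'll rise, open and take a closer look to calibrate this.

Emit:
servo_tool:
  rows: [0,-0.003,0,0,0,-0.02,1,0,-0.003,0,0,0,-0.03,1,0,-0.003,0,0,0,-0.03,1]

```text
clock: 3.9
ee_pos: [0.6387, 0.1232, 0.0818]
orientation: [[0.96, 0.28, 0.003], [0.28, -0.96, 0.001], [0.003, 0.0, -1.0]]
contact_force: [-0.1, -0.3, 0.1]
gripper_width: -0.002
```

```bash
python3 go.py .6358 .1235 .048 -73.8; python3 - <<'E'
from m import *
s=cv2.cvtColor(read_camera("scene"),cv2.COLOR_RGB2BGR);t=cv2.cvtColor(read_camera("top"),cv2.COLOR_RGB2BGR)
f=lambda i:cv2.resize(i[155:225,252:322],None,fx=6,fy=6,interpolation=2)
cv2.imwrite("pics/a4.png",f(s)); cv2.imwrite("pics/a4full.png",s);cv2.imwrite("pics/a4top.png",t)
E
```

```text
w [ 0.0005 -0.0035  0.0013] d [-0.0029 -0.0011  0.0338] claw open -0.002 t 3.9 F [-0.1 -0.3  0.1]
pos [0.6387 0.1232 0.0818] yaw -73.72 q [-0.7   0.64  0.66  1.68 -0.46  0.97 -1.17]
```

View pics/a4.png

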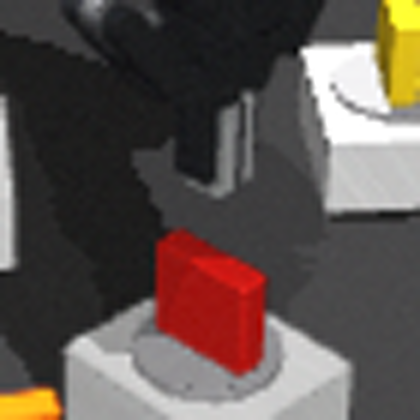

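View pics/a4top.png

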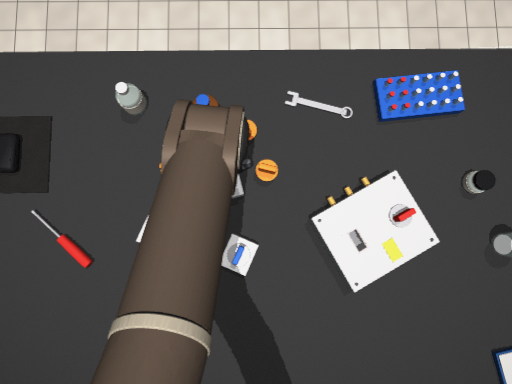

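View pics/a4full.png

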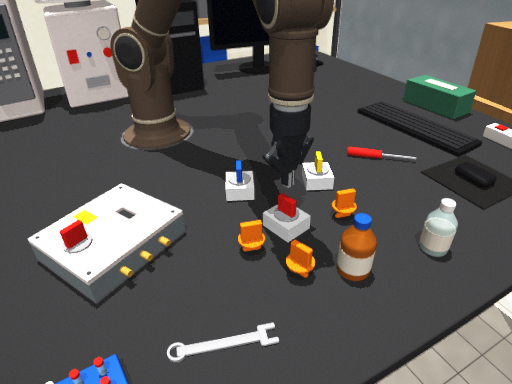

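```bash
python3 - <<'E'
from m import *
print("start tip",proj("scene",[[.1677,.6015,.1975],[.1677,.6015,.2105],[.1677,.6015,.2435]]))
print("base",proj("scene",[[0,0,0]]))
print("now",proj("scene",[[.6387,.1232,.0818],[.6387,.1232,.115],[.642,.113,.115]]))
print("now top",proj("top",[[.6387,.1232,.0818],[.6387,.1232,.115]]))
o=cv2.imread("pics/scene0.png")
a=cv2.resize(o[0:70,300:380],None,fx=6,fy=6,interpolation=2)
n=cv2.imread("pics/a4full.png");b=cv2.resize(n[100:170+30,110:110+80],None,fx=4,fy=4,interpolation=2)
cv2.imwrite("pics/a5.png",a)
E
```

```text
start tip [[334.29199392  61.18903319]
 [334.64417727  57.36336154]
 [335.54911088  47.47764297]]
base [[157.48826057 132.70792648]]
now [[287.63897662 197.77364508]
 [288.13005276 184.80287576]
 [284.77686097 186.91065946]]
now top [[225.4519021  177.03801566]
 [224.56073982 174.81750192]]
```

View pics/a5.png

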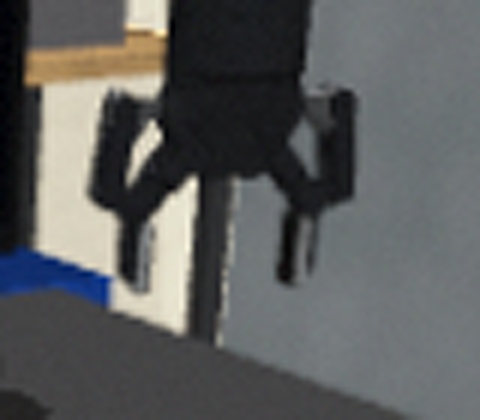

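At the start pose the open fingertips are at px (335,48), which corresponds to 46 mm above the reported TCP. That is 13 mm of swing plus the same 33 mm offset, with no sideways error. So the real finger ends are consistently about 33 mm behind the reported TCP. I'll correct for this: grip at reported z≈0.017.

Emit:
servo_tool:
  rows: [0,-0.003,0,-0.003,-0.001,0,0.3,0,-0.003,0,-0.003,-0.001,0,0.3,0,-0.003,0,-0.003,-0.001,0,0.3,0,-0.003,0,-0.003,-0.001,0.015,0.3,0,-0.003,0,-0.003,-0.001,0.03,0.3,0,-0.003,0,-0.003,-0.001,0.03,0.3]

```text
clock: 4.6
ee_pos: [0.6322, 0.1233, 0.0467]
orientation: [[0.96, 0.281, -0.007], [0.281, -0.96, -0.002], [-0.007, 0.0, -1.0]]
contact_force: [-0.9, -0.1, -0.1]
gripper_width: 0.698
```

```bash
python3 go.py .6358 .1235 .017 -73.8; python3 - <<'E'
from m import *
s=cv2.cvtColor(read_camera("scene"),cv2.COLOR_RGB2BGR)
cv2.imwrite("pics/a6.png",cv2.resize(s[155:225,252:322],None,fx=6,fy=6,interpolation=2))
E
```

```text
w [0.     0.0071 0.0017] d [0.0038 0.0008 0.0297] claw open 0.698 t 4.6 F [-0.9 -0.1 -0.1]
pos [0.6322 0.1233 0.0467] yaw -73.7 q [-0.69  0.68  0.63  1.71 -0.48  0.92 -1.15]
```

View pics/a6.png

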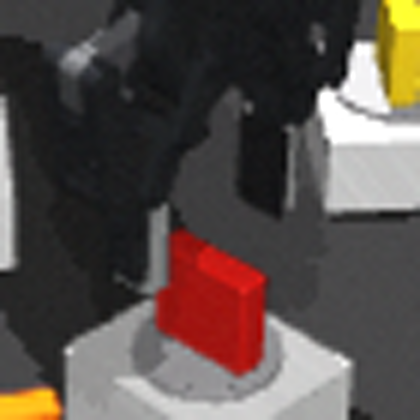

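The fingers straddle the wing: tips at px (275,203) and (298,191), with the wing between them. Going down the rest of the way, then closing.

Emit:
servo_tool:
  rows: [0,0.005,0,0.003,0.001,0.01,0.3,0,0.005,0,0.003,0.001,0.02,0.3,0,0.005,0,0.003,0.001,0.028,0.3,0,0.005,0,0.003,0.001,0.029,0.3,0,0.005,0,0.003,0.001,0.029,0.3]

```text
clock: 5.15
ee_pos: [0.6358, 0.1229, 0.0186]
orientation: [[0.96, 0.28, -0.001], [0.28, -0.96, -0.001], [-0.001, 0.0, -1.0]]
contact_force: [-1.0, -0.2, 0.8]
gripper_width: 0.7
```

```bash
python3 go.py .6358 .1235 .017 -73.8; python3 - <<'E'
from m import *
s=cv2.cvtColor(read_camera("scene"),cv2.COLOR_RGB2BGR)
cv2.imwrite("pics/a7.png",cv2.resize(s[155:225,252:322],None,fx=6,fy=6,interpolation=2))
E
```

```text
w [0.0004 0.0013 0.0014] d [ 0.0002 -0.0005  0.0016] claw open 0.7 t 5.15 F [-1.  -0.2  0.8]
pos [0.6358 0.1229 0.0186] yaw -73.72 q [-0.67  0.71  0.61  1.72 -0.51  0.87 -1.13]
```

View pics/a7.png

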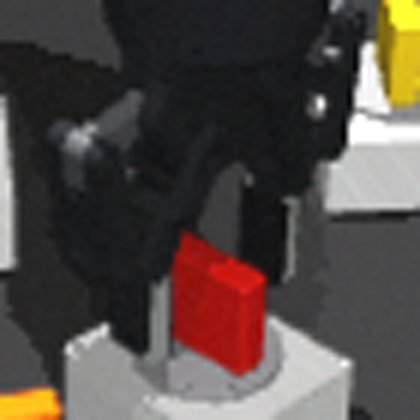

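The wing is well between the fingers. Closing.

Emit:
servo_tool:
  rows: [0,0,0,0,0,0,0.6,0,0,0,0,0,0,0.9,0,0,0,0,0,0,1,0,0,0,0,0,0,1,0,0,0,0,0,0,1,0,0,0,0,0,0,1]

```text
clock: 5.8
ee_pos: [0.6365, 0.1231, 0.0196]
orientation: [[0.96, 0.28, 0.0], [0.28, -0.96, -0.0], [0.0, 0.0, -1.0]]
contact_force: [0.1, 0.2, 5.3]
gripper_width: 0.154
```

Emit:
servo_tool:
  rows: [0,0,0,0,0,-0.012,1,0,0,0,0,0,-0.03,1,0,0,0,0,0,-0.055,1,0,0,0,0,0,-0.08,1,0,0,0,0,0,-0.105,1,0,0,0,0,0,-0.12,1,0,0,0,0,0,-0.12,1]

```text
clock: 6.5
ee_pos: [0.6376, 0.1231, 0.1419]
orientation: [[0.96, 0.28, 0.004], [0.28, -0.96, 0.001], [0.004, 0.0, -1.0]]
contact_force: [0.8, 0.1, -1.3]
gripper_width: 0.155
```

```bash
python3 go.py .488 -.191 .14 -61; python3 - <<'E'
from m import *
s=cv2.cvtColor(read_camera("scene"),cv2.COLOR_RGB2BGR)
cv2.imwrite("pics/a8.png",cv2.resize(s[90:230,220:360],None,fx=4,fy=4,interpolation=2))
E
```

```text
w [ 0.0007 -0.0038 -0.2221] d [-0.2317  0.2596  0.0011] claw open 0.155 t 6.5 F [ 0.8  0.1 -1.3]
pos [0.6376 0.1231 0.1419] yaw -73.73 q [-0.73  0.58  0.7   1.63 -0.41  1.08 -1.21]
```

View pics/a8.png

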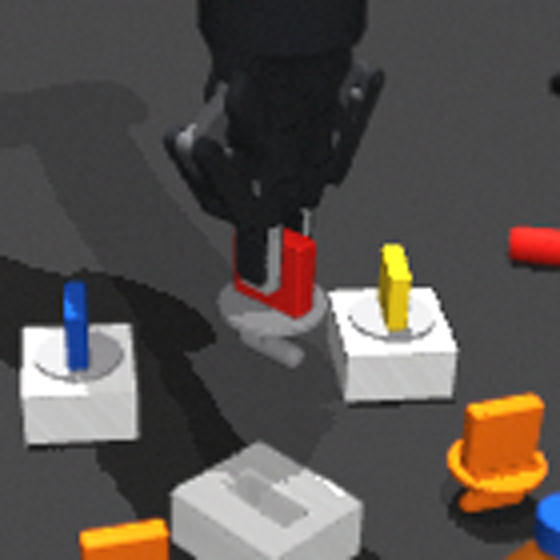

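The stud is gripped (opening 0.155, about 13 mm) and lifted clear: wing at scene px (289,158), foot at (288,177). Carrying it to the slot.

Emit:
servo_tool:
  rows: [0,-0.003,-0.028,-0.029,0.032,0,1,0,-0.003,-0.055,-0.058,0.065,0,1,0,-0.003,-0.083,-0.087,0.097,0,1,0,-0.003,-0.11,-0.116,0.13,0,1,0,-0.003,-0.14,-0.145,0.162,0,1,0,-0.003,-0.167,-0.174,0.195,0,1,0,-0.003,-0.195,-0.203,0.227,0,1,0,-0.003,-0.222,-0.232,0.26,0,1]

```text
clock: 7.35
ee_pos: [0.485, -0.1922, 0.1385]
orientation: [[0.874, 0.486, -0.003], [0.486, -0.874, -0.0], [-0.003, -0.001, -1.0]]
contact_force: [0.1, -0.7, -0.7]
gripper_width: 0.154
```

```bash
python3 go.py .4885 -.1907 .12 -61
```

```text
w [-0.0014  0.0032  0.0018] d [0.0038 0.0004 0.0185] claw open 0.154 t 7.35 F [ 0.1 -0.7 -0.7]
pos [ 0.485  -0.1922  0.1385] yaw -60.9 q [-0.29  0.36  0.73  1.95 -0.29  0.94 -0.48]
```

Emit:
servo_tool:
  rows: [0,0.003,0.002,0.004,0,0.02,1,0,0.003,0.002,0.004,0,0.04,1,0,0.003,0.002,0.004,0,0.048,1,0,0.003,0.002,0.004,0,0.048,1]

```text
clock: 7.75
ee_pos: [0.4869, -0.1897, 0.0887]
orientation: [[0.875, 0.485, -0.005], [0.485, -0.875, 0.002], [-0.003, -0.004, -1.0]]
contact_force: [0.2, -0.6, -1.3]
gripper_width: 0.152
```

```bash
python3 go.py .4885 -.1907 .05 -61; python3 - <<'E'
from m import *
s=cv2.cvtColor(read_camera("scene"),cv2.COLOR_RGB2BGR);t=cv2.cvtColor(read_camera("top"),cv2.COLOR_RGB2BGR)
p=state()["ee_pos"];print(proj("scene",[p-[0,0,.0116]]),proj("scene",[[.488,-.191,.06]]))
a=cv2.resize(s[160:260,80:180],None,fx=4,fy=4,interpolation=2);b=cv2.resize(t[190:290,305:405],None,fx=4,fy=4,interpolation=2)
cv2.imwrite("pics/a9.png",np.hstack([a,b]))
E
```

```text
w [-0.0036  0.0034 -0.0001] d [0.0011 0.0017 0.0387] claw open 0.152 t 7.75 F [ 0.2 -0.6 -1.3]
pos [ 0.4869 -0.1897  0.0887] yaw -61.01 q [-0.25  0.43  0.69  1.99 -0.36  0.85 -0.43]
[[124.50994338 204.85234182]] [[126.03304979 211.88729711]]
```

View pics/a9.png

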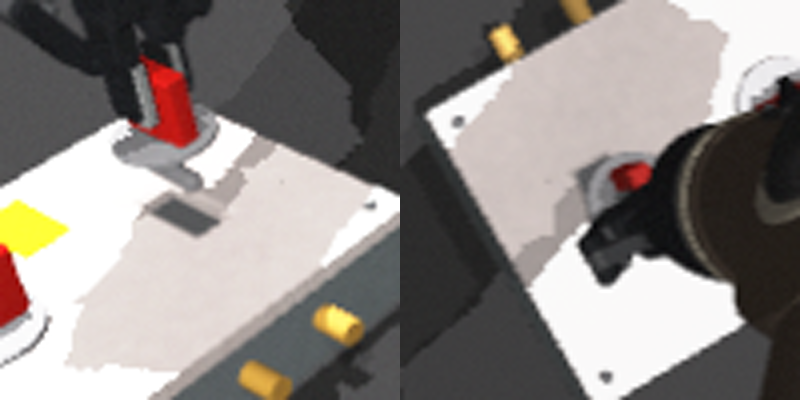

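```bash
python3 - <<'E'
from m import *
p=state()["ee_pos"];ux=np.array([.875,.485,0])
print("foot end exp",proj("scene",[p-[0,0,.0116]+.02*ux, p-[0,0,.0]+.02*ux]))
print("flange pixel extents exp:")
a=np.linspace(0,6.28,200)
for n in("scene","top"):
    q=np.vstack([proj(n,[p+[.028*np.cos(i),.028*np.sin(i),h] for i in a]) for h in(.0164,.0214)]);print(n,q.min(0),q.max(0))
s=cv2.cvtColor(read_camera("scene"),cv2.COLOR_RGB2BGR);t=cv2.cvtColor(read_camera("top"),cv2.COLOR_RGB2BGR)
q=proj("scene",[p+[.028*np.cos(i),.028*np.sin(i),.0164] for i in a])
q2=proj("scene",[p-[0,0,.0116]+e*.02*ux+f*.006*np.array([-.485,.875,0]) for e,f in((1,1),(1,-1),(-1,-1),(-1,1))])
c,sn=np.cos(np.radians(29)),np.sin(np.radians(29))
q3=proj("scene",[np.array([.488,-.191,.06])+[c*e*.025-sn*f*.011,sn*e*.025+c*f*.011,0] for e,f in((1,1),(1,-1),(-1,-1),(-1,1))])
q4=proj("top",[p+[.028*np.cos(i),.028*np.sin(i),.0214] for i in a])
A=cv2.resize(s[180:230,100:150],None,fx=8,fy=8,interpolation=2);B=cv2.resize(t[215:265,330:380],None,fx=8,fy=8,interpolation=2)
for Q,I,o in((q,A,(100,180)),(q2,A,(100,180)),(q3,A,(100,180)),(q4,B,(330,215))):
    cv2.polylines(I,[((Q-o+.5)*8-.5).astype(np.int32)],True,(0,200,0),1)
cv2.imwrite("pics/a10.png",np.hstack([A,B]))
E
```

```text
foot end exp [[130.80158322 207.86729726]
 [129.62469469 203.42301973]]
flange pixel extents exp:
scene [107.11684983 184.64458519] [135.24201062 202.01316112]
top [351.05061581 226.64031621] [376.30117715 251.63250232]
```

View pics/a10.png

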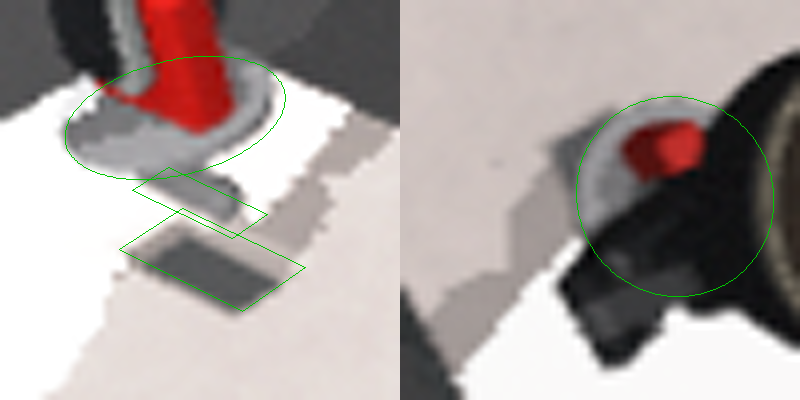

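The overlay shows the flange outline where the TCP predicts it (within about 1 px in both views). The slot is about 1.5 mm from the drawn target, against a clearance of ±5 mm. Lowering in steps with a force check.

Emit:
servo_tool:
  rows: [-0.003,0.003,0,0.001,0.001,0.005,1,-0.003,0.003,0,0.001,0.001,0.01,1,-0.003,0.003,0,0.001,0.001,0.015,1,-0.003,0.003,0,0.001,0.001,0.02,1,-0.003,0.003,0,0.001,0.001,0.025,1,-0.003,0.003,0,0.001,0.001,0.03,1]

```text
clock: 8.55
ee_pos: [0.4902, -0.1906, 0.0605]
orientation: [[0.874, 0.485, 0.004], [0.485, -0.874, -0.0], [0.003, 0.002, -1.0]]
contact_force: [0.4, -0.0, -1.4]
gripper_width: 0.151
```

```bash
python3 go.py .4883 -.1903 .0436 -61; python3 - <<'E'
from m import *
s=cv2.cvtColor(read_camera("scene"),cv2.COLOR_RGB2BGR)
cv2.imwrite("pics/a11.png",cv2.resize(s[170:240,85:165],None,fx=6,fy=6,interpolation=2))
E
```

```text
w [ 0.0022 -0.0032  0.0003] d [-0.0015 -0.0012  0.0169] claw open 0.151 t 8.55 F [ 0.4 -0.  -1.4]
pos [ 0.4902 -0.1906  0.0605] yaw -60.98 q [-0.22  0.48  0.65  2.01 -0.41  0.78 -0.39]
```

View pics/a11.png

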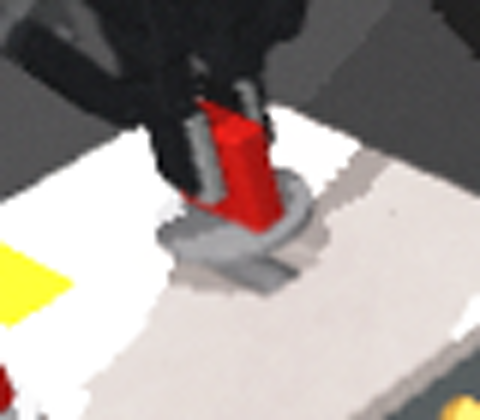

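The foot is already 11 mm into the slot with no contact force. Continuing down until the flange seats.

Emit:
servo_tool:
  rows: [0.002,-0.003,0,-0.0015,-0.001,0.005,1,0.002,-0.003,0,-0.0015,-0.001,0.01,1,0.002,-0.003,0,-0.0015,-0.001,0.014,1,0.002,-0.003,0,-0.0015,-0.001,0.016,1,0.002,-0.003,0,-0.0015,-0.001,0.0165,1]

```text
clock: 9.1
ee_pos: [0.4878, -0.1902, 0.0435]
orientation: [[0.874, 0.485, -0.001], [0.485, -0.874, 0.001], [-0.001, -0.001, -1.0]]
contact_force: [-3.6, 1.6, 8.6]
gripper_width: 0.151
```

```bash
python3 go.py .4883 -.1903 .0436 -61
```

```text
w [-0.0012  0.0006  0.0003] d [ 0.0004  0.0003 -0.0001] claw open 0.151 t 9.1 F [-3.6  1.6  8.6]
pos [ 0.4878 -0.1902  0.0435] yaw -60.98 q [-0.21  0.5   0.63  2.02 -0.43  0.75 -0.37]
```

The flange is seated: z 0.0435 against 0.0436 expected, with 8.6 N upward. Turning a quarter turn.

Emit:
servo_tool:
  rows: [0,0,-0.1,0,0,0,1,0,0,-0.2,0,0,0,1,0,0,-0.3,0,0,0,1,0,0,-0.4,0,0,0,1,0,0,-0.5,0,0,0,1,0,0,-0.6,0,0,0,1,0,0,-0.7,0,0,0,1,0,0,-0.78,0,0,0,1]

```text
clock: 9.9
ee_pos: [0.4879, -0.1903, 0.0436]
orientation: [[0.277, 0.961, -0.001], [0.961, -0.277, 0.001], [0.0, -0.001, -1.0]]
contact_force: [-0.2, -0.5, -1.1]
gripper_width: 0.151
```

```bash
python3 go.py .488 -.1902 .0433 29
```

```text
w [-7.000e-04 -8.000e-04 -7.868e-01] d [0.0002 0.0001 0.0003] claw open 0.151 t 9.9 F [-0.2 -0.5 -1.1]
pos [ 0.4879 -0.1903  0.0436] yaw -16.08 q [-0.05  0.46  0.42  2.01 -0.28  0.73  0.26]
```

Emit:
servo_tool:
  rows: [0,0,-0.1,0,0,0.0005,1,0,0,-0.2,0,0,0.0005,1,0,0,-0.3,0,0,0.0005,1,0,0,-0.4,0,0,0.0005,1,0,0,-0.5,0,0,0.0005,1,0,0,-0.6,0,0,0.0005,1,0,0,-0.7,0,0,0.0005,1,0,0,-0.787,0,0,0.0005,1]

```text
clock: 10.7
ee_pos: [0.4883, -0.1908, 0.0435]
orientation: [[-0.488, 0.873, 0.0], [0.873, 0.488, 0.0], [0.0, 0.0, -1.0]]
contact_force: [-0.8, 0.1, 1.8]
gripper_width: 0.152
```

```bash
python3 go.py .488 -.1902 .0433 29; python3 - <<'E'
from m import *
s=cv2.cvtColor(read_camera("scene"),cv2.COLOR_RGB2BGR);t=cv2.cvtColor(read_camera("top"),cv2.COLOR_RGB2BGR)
a=cv2.resize(s[160:250,75:165],None,fx=4.44,fy=4.44,interpolation=2);b=cv2.resize(t[190:290,305:405],None,fx=4,fy=4,interpolation=2)
cv2.imwrite("pics/b1.png",np.hstack([a[:400],b[:400]]))
E
```

```text
w [ 0.0004 -0.      0.0038] d [ 0.0007 -0.      0.0002] claw open 0.152 t 10.7 F [-0.8  0.1  1.8]
pos [ 0.4883 -0.1908  0.0435] yaw 29.22 q [ 0.11  0.44  0.22  2.   -0.14  0.71  0.92]
```

View pics/b1.png

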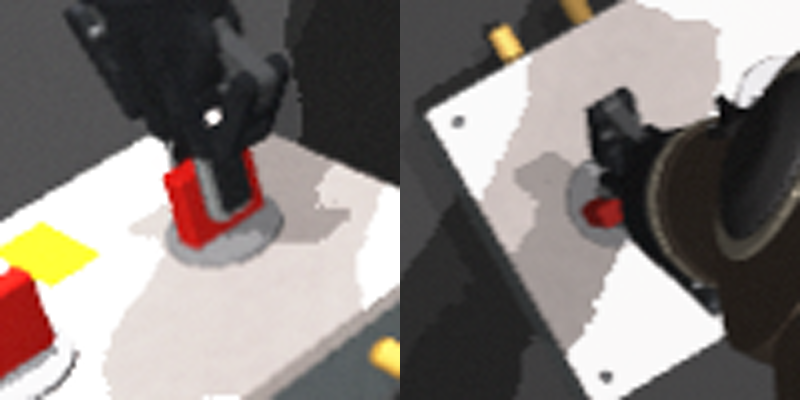

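The wing is now crosswise (scene px ~(123,203)) and the flange lies on the cover. Pressing lightly, then releasing and retreating straight up.

Emit:
servo_tool:
  rows: [0,0,0,0,0,0.001,1,0,0,0,0,0,0.001,0.7,0,0,0,0,0,0,0.4,0,0,0,0,0,0,0.3,0,0,0,0,0,0,0.3,0,0,0,0,0,0,0.3]

```text
clock: 11.4
ee_pos: [0.4883, -0.1907, 0.0434]
orientation: [[-0.485, 0.874, 0.0], [0.874, 0.485, 0.0], [0.0, 0.0, -1.0]]
contact_force: [-0.6, -0.3, -0.3]
gripper_width: 0.7
```

Emit:
servo_tool:
  rows: [0,0,0,0,0,-0.02,0.3,0,0,0,0,0,-0.045,0.3,0,0,0,0,0,-0.08,0.3,0,0,0,0,0,-0.12,0.3,0,0,0,0,0,-0.15,0.3,0,0,0,-0.04,0.04,-0.15,0.3,0,0,0,-0.07,0.08,-0.15,0.3,0,0,0,-0.1,0.12,-0.15,0.3]

```text
clock: 12.2
ee_pos: [0.6371, -0.2195, 0.1943]
orientation: [[-0.485, 0.874, 0.002], [0.874, 0.485, 0.0], [-0.001, 0.002, -1.0]]
contact_force: [0.9, -0.2, -0.3]
gripper_width: 0.698
```

```bash
python3 - <<'E'
from m import *
s=cv2.cvtColor(read_camera("scene"),cv2.COLOR_RGB2BGR);t=cv2.cvtColor(read_camera("top"),cv2.COLOR_RGB2BGR)
cv2.imwrite("pics/b2s.png",s);cv2.imwrite("pics/b2t.png",t)
a=cv2.resize(s[160:260,60:160],None,fx=4,fy=4,interpolation=2);b=cv2.resize(t[190:290,320:420],None,fx=4,fy=4,interpolation=2)
cv2.imwrite("pics/b2.png",np.hstack([a,b]))
print(state()["clock"],state()["gripper_width"],state()["contact_force"].round(1),state()["ee_pos"].round(3))
E
```

```text
12.3 0.6954537952888206 [-0.2  0.9 -0.8] [ 0.64  -0.218  0.19 ]
```

View pics/b2.png

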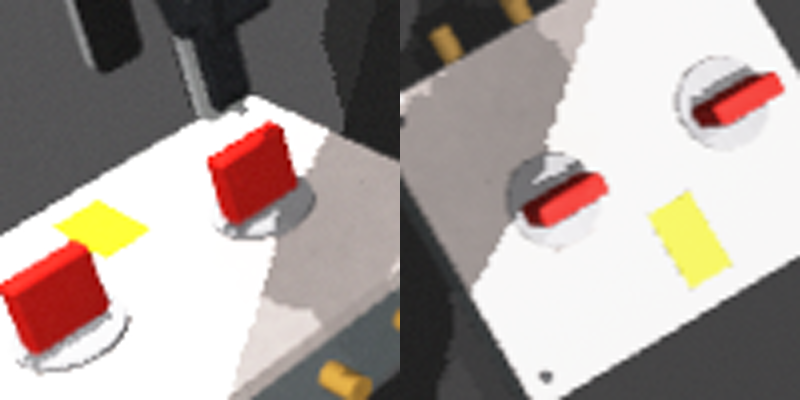

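View pics/b2s.png

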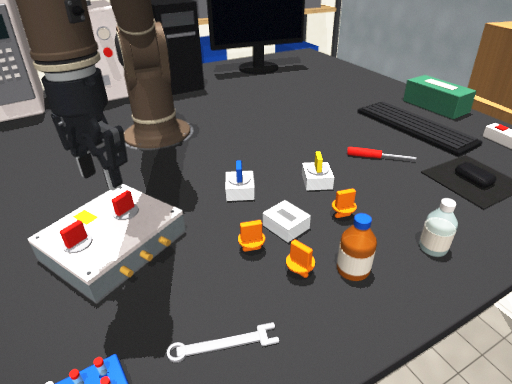

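Both views show the red stud seated at scene (123,204) and top (361,238), parallel to the stud that was already locked. The holder is empty, and blue and yellow are in place. A final measurement follows, then I hand in.

```bash
python3 - <<'E'
from m import *
t=cv2.imread("pics/b2t.png");s=cv2.imread("pics/b2s.png")
cn=sub(t,335,210,385,260,redf,(361,239))
for z in(.105,): print("wing top",rect("top",cn,z))
cn=sub(t,390,195,425,230,redf,(405,214));print("other",rect("top",cn,.105))
cn=sub(s,100,180,145,230,lambda c:redf(c)&(c[...,2]>215),(122,196));print("scene",rect("scene",cn,.105))
sign_off()
E
```

```text
wing top (array([ 487.1, -188.8]), array([13.4, 43.2]), 120.5)
other (array([ 543.3, -293.3]), array([14. , 43.1]), 120.1)
scene (array([ 492.1, -195.1]), array([14.5, 48.3]), 118.9)
the job is handed in; nothing more can be done
```

The red stud is fastened in the white cover. I took it from its holder, pushed it through the slot until its flange seated, turned it a quarter turn, let go and backed the arm off. The job was handed in at about 12.4 s of the 40 s allowed.

**What the last checks showed**
- **Lock angle:** the wing lies at 119–120.5°, about 90° across the slot (about 29°). It matches the stud that was already locked (120.1°).
- **Seating:** the flange touched down at the expected height (0.0435 m against 0.0436 m) with 8.6 N of contact. In the top view at the height of a seated wing, the wing measures 43 × 13 mm, close to its real 44 × 14 mm.
- **Surroundings:** the blue and yellow studs are still in their holders, and the robot is touching nothing.

**What failed or disagreed**
- **First grasp:** it closed on nothing. The real fingertips sit about 33 mm behind the reported tool point. The pictures at the start pose and above the wing agreed on this, so I corrected for it. Nothing was disturbed.
- **Cameras:** the two views differ by 4–5 mm on slot and wing positions. I worked from averages, and the slot's play was enough to absorb it.
- **Final scene-camera reading:** it is less certain, giving a wing length of 48 mm and a position about 8 mm from the top view's. The scene mask probably took in some of the wing's side.

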